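Hang the guard door on the sharpening machine

ROBOT

A 6-joint arm with a two-finger parallel gripper is mounted at the origin on the work surface. World frame = base frame: x ahead of the robot, y to its left, z up, the work surface at z = 0. Lengths are in mm, angles in rad, forces in N, time in s.
With the tool pointing down it reaches from about 250 to 775 mm from the base axis. Payload 4 kg.
Tool frame: the origin (TCP) lies midway between the tips of the shut fingers; the grasp point (between the pads) lies 19 mm behind it; x points along the fingers, z is the direction in which the jaws open and shut, and the axes are right-handed (so a half turn about x gives the same grasp; the last joint's range is limited). The gripper opens to 94 mm and grips with 3 to 60 N. Pads are 16 mm wide; open, the fingers measure 119 mm over their backs; the gripper's body (75 mm by 177 mm) begins 78 mm behind the grasp point.
Start: joints at [1.243, 0.087, 1.371, -0, 1.684, -0.103], TCP at [122.61, 536.178, 205.506] pointing down, gripper open.
Joint ranges: [-3.1, 3.1], [-0.76, 2.03], [0.27, 2.55], [-1.08, 4.22], [0.17, 2.65], [-2.57, 2.57]. Speed limits (rad/s): [2.79, 2.79, 3.14, 3.14, 3.14, 3.14].

INTERFACE

Orientations are given as a unit quaternion [x, y, z, w].
In Python, from rig import env, eyes, order gives the robot as it stands. The module is installed in compiled form; this text tells all that it offers.
- The arm moves only by the tool jog_arm, never from a script. Its argument "motion" is one flat list of numbers, 7 for each row, row after row: the shift along the tool's x, y, z in m, then the turn, a rotation vector about the tool's x, y, z in rad, then the closure, from 0 (fully open) to 1 (shut). In form: [dx, dy, dz, ax, ay, az, gripper, dx, dy, dz, ax, ay, az, gripper, ...]. A call has 1 to 5 rows; each row shifts and turns the commanded pose from where the row before left it, along the tool's axes as they then stand; what a row does not reach is not made up. A row lasts 1/10 s, in which the tool goes at most 50 mm and 8.59 degrees, less where a joint would pass 70% of its speed; a pose out of reach is approached as far as the arm can. A call with a gripper value outside its range is refused whole. The fingers move at their own pace and stop on an object; "grip_force" is the grip in N (left out, the last holds). Time passes only in rows, so rows that do not move let the fingers close. It gives the time, the measured TCP pose, the force and the opening at its end, in the units of the state.
- env.state(): the state, without advancing time (a new reading comes with each control period).
- eyes.read_camera(name): name is "side" or "top" or "wrist"; returns the picture (400x640x3 uint8, red, green, blue); there is no depth.
- eyes.camera_model(name): a dict with "fx", "fy", "cx", "cy" (pixels), "rvec" (rotation vector, rad) and "tvec" (3), from world to camera coordinates, as OpenCV has them. Camera axes: x right, y down, z forward; pixel columns grow to the right and rows downward; lengths in mm; the calibration is good to about 2 mm. The wrist camera is an equidistant fisheye: a pixel r from the principal point sees the ray r / f radians off the axis. A picture is of the moment at which its call begins: read the wrist's pose just before it. camera_model takes no time and is no camera call; for the wrist camera it gives the pose at the moment of the call.
- order.sign_off(): hands the job in, once; it reports no verdict.
The state is a dict: "clock": time; "joint_pos": joint angles; "joint_vel": joint speeds; "effort": joint torques, N m; "position": TCP position; "ee_rot": TCP orientation; "wrist_force": force on the tool from outside, world axes, zero at the start; "wrist_torque": the same for the moment, N m; "opening": finger opening in mm.
Only numpy, scipy, OpenCV 4.12 (cv2) and the standard library are available. Lean on these libraries where they do the work, as an engineer would, in place of code of your own. Each camera call takes 0.05 s, during which the arm holds its last target.

TASK

The guard door with the two hinge tubes is standing in the slotted wooden rack. Lift it out, hang it on the two upright hinge pins of the sharpening machine so that both tubes sit fully down on their brackets, and let go of it; it may stay standing open. Leave the plain cover in the rack where it is.

Things in the scene. Friction and masses are not known exactly. Their poses are not given: they have to be found in the camera images.
- door_center (a point): Centre of the leaf of the grey guard door, 75 mm below its top edge. The leaf is 12 mm thick (its x), 130 mm wide (its y), 150 mm high (its z, up), with a clear window; the top 52 mm are solid, to grasp across the thickness from above. Two steel hinge tubes stand off its -y edge; a black knob sticks 24 mm out of its -x face near the +y edge at half height.
- door: The door itself, loose, 0.25 to 0.5 kg, standing upright in either slot of the rack. Same axes as door_center; origin 75 mm below it, at the middle of the leaf's lower edge.
- knuckle_low (a point): Centre of the lower mouth of the door's lower hinge tube, on the tube's axis: 81 mm from the leaf's centre towards its -y, in the leaf's middle plane, 18 mm above the leaf's lower edge. The tube is upright, 20 mm outside, 11.5 mm bore right through, 22 mm long. Axes as the door's.
- knuckle_up (a point): The same point of the upper hinge tube (same size), 90 mm above the lower one on the same axis; 108 mm above the leaf's lower edge.
- machine: Sharpening machine, fixed: grey box 200 x 200 mm, 210 mm high, black carrying handle on top up to 251 mm; origin at the centre of its underside. Its -x points straight out of its open front; +y runs along the front, from the hinge to the other side. Closed, the door's yaw equals the machine's; hung a quarter turn open it stands straight out from the front, its yaw 1.57 rad more.
- pin_low (a point): Foot of the machine's lower hinge pin, on the pin's axis on top of its bracket, 53 mm above the table. Pin upright, 8 mm thick, 26 mm tall, top 10 mm tapered to a 3 mm tip. Bracket 12 mm thick, rounded end 10 mm in radius about the pin; the machine's front is 18 mm from the pin's axis. Axes as the machine's. Hung, the tubes' lower mouths rest on the brackets, the door's lower edge 35 mm above the table.
- pin_up (a point): Foot of the upper hinge pin, same pin and bracket, straight above the lower one, 143 mm above the table. Axes as the machine's. The door has to come in from the front with its tubes' mouths more than 26 mm above the brackets (to clear the tips) and less than 56 mm (so that the lower tube passes beneath the upper bracket).
- cover_center (a point): Centre of the plain grey cover standing in the other slot of the rack: same 12 x 130 x 150 mm leaf, but no window, no knob and no hinge tubes. To be left alone.
- rack: Plywood rack, fixed, 170 mm (its x) by 110 mm (its y); origin at the centre of its underside. Two slots run along its y at x = +50 and -50 mm, each 15.5 mm wide between rails whose tops are 40 mm above the table; the slot floors are 8 mm above the table, so a leaf stands 32 mm deep in its slot.

How it is judged (in metres and radians):
At the end, for the whole second after the job is handed in: Both hinge tubes are over their pins (axes within 4 mm) and down on their brackets (within 4 mm), the door is upright (within 0.06 rad) and at rest (horizontal distance between knuckle_low and pin_low below 0.004 m and horizontal distance between knuckle_up and pin_up below 0.004 m and z of knuckle_low in the frame of pin_low between -0.004 and 0.004 m and z of knuckle_up in the frame of pin_up between -0.004 and 0.004 m and angle between door_center's own z axis and vertical below 0.06 rad and linear speed of door below 0.03 m/s); the robot touches nothing.
It fails at once if the plain cover is carried off or pulled out of place (more than 40 mm from its start, or tipped more than 0.5 rad) (distance of cover_center from where it was at the start of the episode above 0.04 m or angle between cover_center's own z axis and vertical above 0.5 rad).
It also fails if it takes over 54 s, if anything falls off the work surface, if the arm or the gripper's body presses on something with over 40 N, if the wrist force passes 120 N, or if a joint passes its speed limit or range.

## Working session

There is one attempt and no reset: what is moved stays moved. The work goes in short steps, Python scripts to look and compute and a tool call to move; the robot and the scene stay as the last step left them, time stands still between calls to the robot, and variables do not carry over. Pictures are saved under pics/ and viewed, and the job is handed in when it is done.

Besides the shell and the picture viewer there is one more tool, called after "Emit:" as name(argument=value, ...) on one line, values as JSON. jog_arm: Moves the arm, as the interface text tells. Its arguments: {"type":"object","properties":{"motion":{"type":"array","items":{"type":"number"}},"grip_force":{"type":"number"}},"required":["motion"]}

```bash
mkdir -p pics; ls; python3 - <<'E'
from rig import env, eyes, order
import cv2
print(env.state())
for n in ("side","top","wrist"):
    print(n,eyes.camera_model(n))
    cv2.imwrite(f"pics/{n}0.png",cv2.cvtColor(eyes.read_camera(n),cv2.COLOR_RGB2BGR))
E
```

```text
pics
{'clock': 0.0, 'joint_pos': array([ 1.24286993e+00,  8.79782430e-02,  1.37224274e+00,  2.38677606e-05,
        1.68359963e+00, -1.03105628e-01]), 'joint_vel': array([ 0.00047916, -0.00158265, -0.00110326, -0.00073352,  0.00088978,
        0.00067581]), 'effort': array([-1.99434248e-04, -3.40182889e+01, -3.02428830e+01,  7.16803595e-02,
        3.30797606e-02, -1.46070120e-04]), 'position': array([122.43492126, 535.63904887, 204.29732544]), 'ee_rot': array([-0.4411758 ,  0.55359801,  0.44033994,  0.55226253]), 'wrist_force': array([-1.36657792, -0.88649025, -0.72947579]), 'wrist_torque': array([ 0.00832329,  0.00760602, -0.05123552]), 'opening': 94.40229252294242}
side {'fx': 460.7352135425168, 'fy': 460.7352135425168, 'cx': 317.1589307528585, 'cy': 198.31728268080428, 'rvec': array([ 0.00690866, -2.93134532,  1.1013762 ]), 'tvec': array([502.95752696, 107.19503169, 947.66693507])}
top {'fx': 430.14839907337233, 'fy': 430.14839907337233, 'cx': 330.6781008985845, 'cy': 194.29463513770912, 'rvec': array([ 2.12474102, -2.09842995,  0.16579005]), 'tvec': array([-42.84067253, 515.99391762, 824.85318448])}
wrist {'fx': 309.70691628693146, 'fy': 309.70691628693146, 'cx': 317.1113334596458, 'cy': 199.07109755276312, 'rvec': array([-2.27840904, -1.81870983, -0.24918863]), 'tvec': array([-549.04911199,  -27.90533222,  391.73588001])}
```

View pics/side0.png

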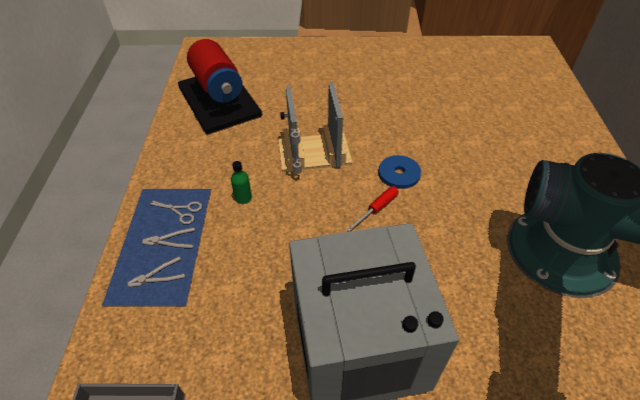

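View pics/top0.png

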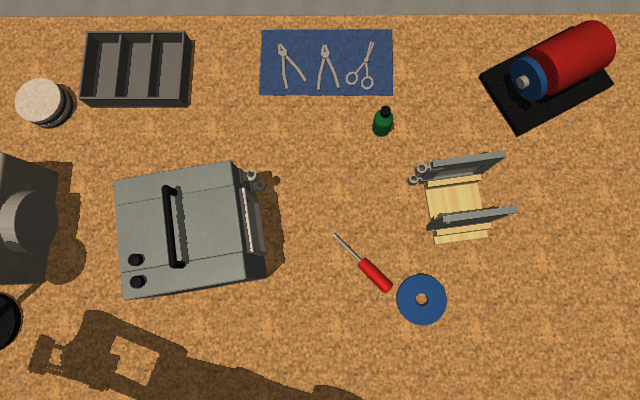

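View pics/wrist0.png

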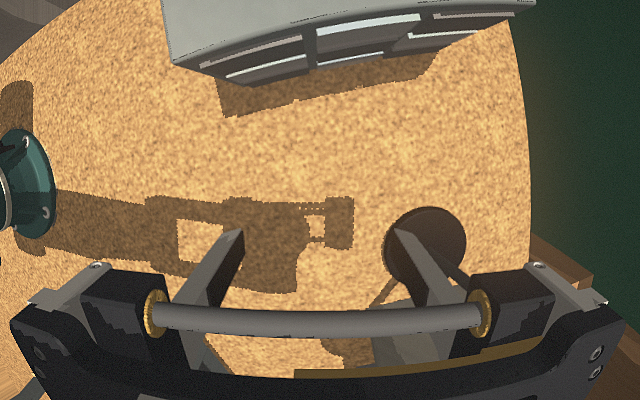

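```bash
cat > h.py <<'E'
import numpy as np, cv2
from scipy.spatial.transform import Rotation as R
from scipy.optimize import least_squares
CAM={'side': {'fx': 460.7352135425168, 'cx': 317.1589307528585, 'cy': 198.31728268080428, 'rvec': [ 0.00690866, -2.93134532,  1.1013762 ], 'tvec': [502.95752696, 107.19503169, 947.66693507]},
'top': {'fx': 430.14839907337233,'cx': 330.6781008985845, 'cy': 194.29463513770912, 'rvec': [ 2.12474102, -2.09842995,  0.16579005], 'tvec': [-42.84067253, 515.99391762, 824.85318448]}}
def proj(c,P):
    m=CAM[c] if isinstance(c,str) else c
    K=np.array([[m['fx'],0,m['cx']],[0,m['fx'],m['cy']],[0,0,1.]])
    return cv2.projectPoints(np.asarray(P,float).reshape(-1,1,3),np.array(m['rvec'],float),np.array(m['tvec'],float),K,None)[0].reshape(-1,2)
def ray(c,uv):
    m=CAM[c] if isinstance(c,str) else c
    Rm=R.from_rotvec(m['rvec']).as_matrix(); t=np.array(m['tvec'])
    d=np.array([(uv[0]-m['cx'])/m['fx'],(uv[1]-m['cy'])/m['fx'],1.])
    return -Rm.T@t, Rm.T@d
def atz(c,uv,z):
    o,d=ray(c,uv); return o+d*(z-o[2])/d[2]
def tri(uvs):  # dict cam->uv
    A=np.zeros((3,3));b=np.zeros(3)
    for c,uv in uvs.items():
        o,d=ray(c,uv);d=d/np.linalg.norm(d);M=np.eye(3)-np.outer(d,d);A+=M;b+=M@o
    p=np.linalg.solve(A,b)
    return p,{c:(proj(c,p)[0]-uv).round(1) for c,uv in uvs.items()}
def crop(src,dst,x0,y0,w,h,s):
    im=cv2.imread(src)[y0:y0+h,x0:x0+w]; cv2.imwrite(dst,cv2.resize(im,None,fx=s,fy=s,interpolation=cv2.INTER_CUBIC))
E
python3 - <<'E'
from h import *
for c in('side','top'):
    print(c,ray(c,(320,200))[0], proj(c,[[0,0,0],[100,0,0],[0,100,0],[400,0,0],[400,400,0]]).round())
crop('pics/side0.png','pics/s_rack.png',260,70,110,120,6)
crop('pics/top0.png','pics/t_rack.png',395,140,130,110,6)
crop('pics/side0.png','pics/s_mach.png',280,215,185,185,3)
crop('pics/top0.png','pics/t_mach.png',105,150,190,155,4)
E
```

```text
side [492.50161222 547.18975754 787.75326072] [[562. 250.]
 [513. 250.]
 [580. 294.]
 [367. 250.]
 [384. 471.]]
top [356.31913224 -61.97435712 904.2475752 ] [[308. 463.]
 [310. 407.]
 [256. 462.]
 [313. 253.]
 [124. 251.]]
```

```bash
ls pics
```

```text
s_mach.png
s_rack.png
side0.png
t_mach.png
t_rack.png
top0.png
wrist0.png
```

View pics/s_rack.png

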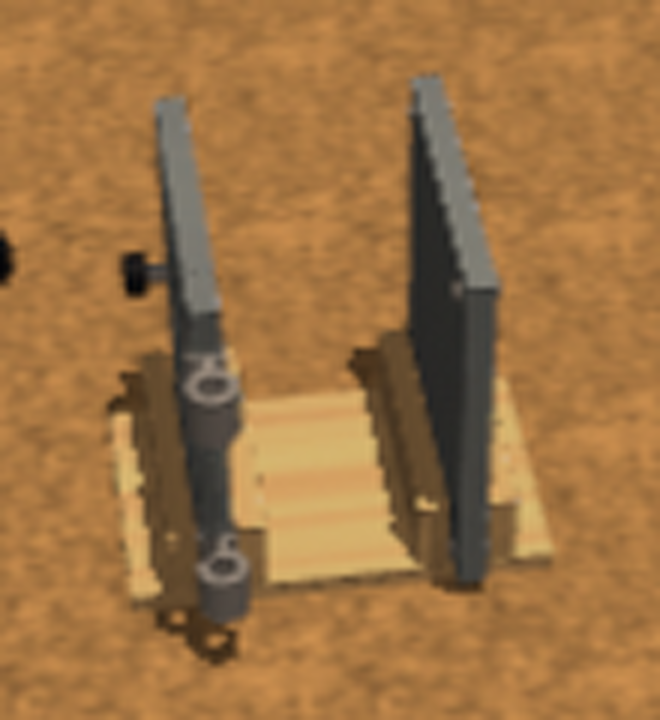

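View pics/t_rack.png

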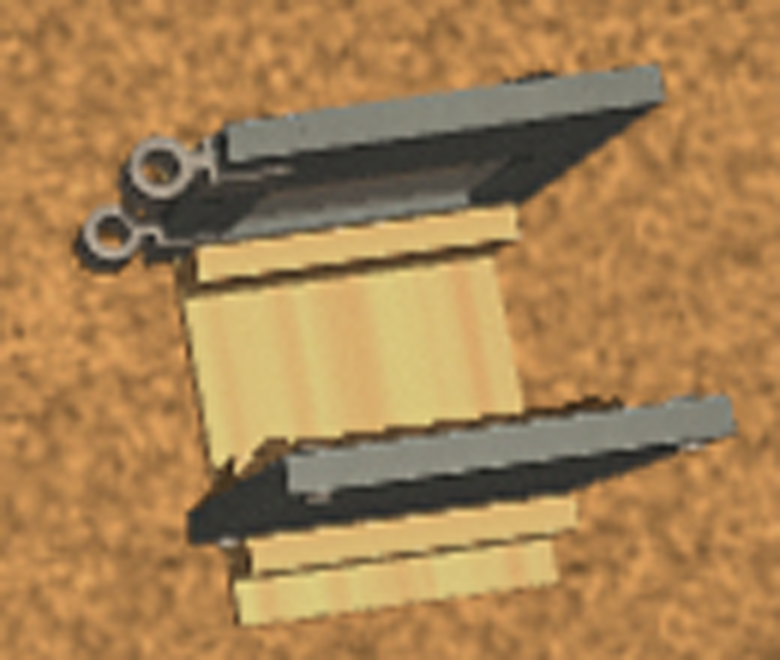

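View pics/s_mach.png

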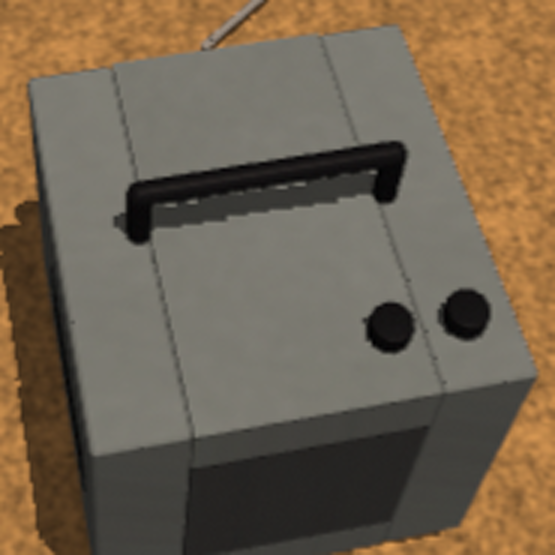

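View pics/t_mach.png

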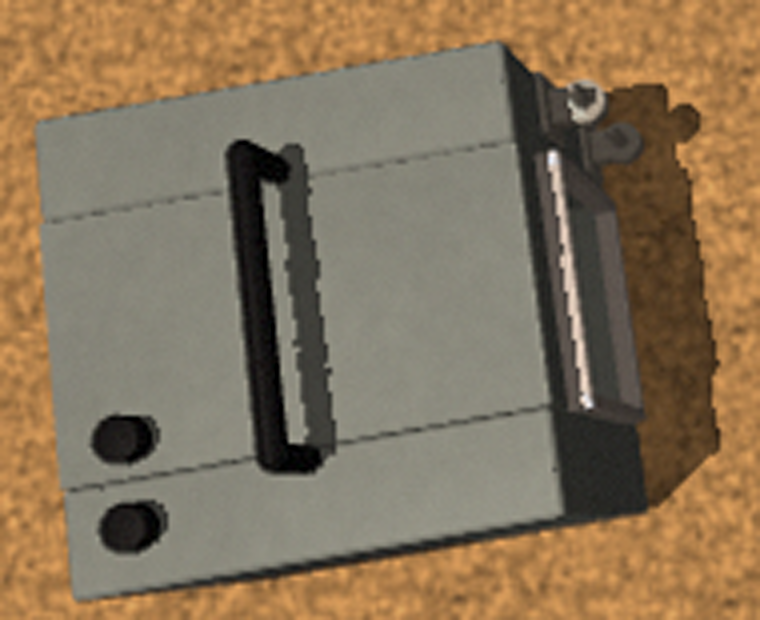

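```bash
python3 - <<'E'
from h import *
def f(p,s,o): return (np.array(p)+.5)/s-.5+np.array(o)
ts=lambda p:f(p,6,(395,140)); ss=lambda p:f(p,6,(260,70)); tm=lambda p:f(p,4,(105,150)); sm=lambda p:f(p,3,(280,215))
pts={'tubeU':(ts((160,168)),ss((210,383))),'tubeL':(ts((110,235)),ss((223,565))),
'doorNF(+x,tubeside)':(ts((228,128)),ss((190,312))),'door(-x,tube)':(ts((232,162)),ss((217,305))),
'door(+x,far)':(ts((658,68)),ss((157,102))),'door(-x far)':(ts((662,100)),ss((185,98))),
'M hinge':(tm((500,42)),sm((30,82))),'M front2':(tm((563,515)),sm((400,27))),'M back hinge':(tm((38,122)),sm((93,456))),'M back2':(tm((78,600)),sm((536,377)))}
for k,(a,b) in pts.items():
    p,r=tri({'top':a,'side':b}); print(k,p.round(1),r['top'],r['side'])
crop('pics/top0.png','pics/t_pin.png',232,162,50,40,16)
E
```

```text
tubeU [ 551.  -203.4  139.7] [ 0.1 -0.4] [0.3 0.1]
tubeL [ 550.1 -202.6   50.1] [ 0.  -0.3] [0.2 0.1]
doorNF(+x,tubeside) [ 558.3 -220.3  158.3] [ 0.  -0.2] [0.1 0. ]
door(-x,tube) [ 547.9 -220.8  160.7] [ 0.1 -0.5] [0.4 0.1]
door(+x,far) [ 577.3 -347.7  157.2] [-0.   0.2] [-0.1 -0. ]
door(-x far) [ 566.6 -347.5  159.3] [-0.1  0.3] [-0.2 -0.1]
M hinge [543.  129.8 208.3] [-0.   0.1] [-0.1 -0. ]
M front2 [348.2  93.2 207.7] [-0.   0.2] [-0.2 -0. ]
M back hinge [507.1 323.4 207.9] [-0.  0.] [-0. -0.]
M back2 [312.6 286.8 205.9] [ 0.1 -0.3] [0.4 0.1]
```

View pics/t_pin.png

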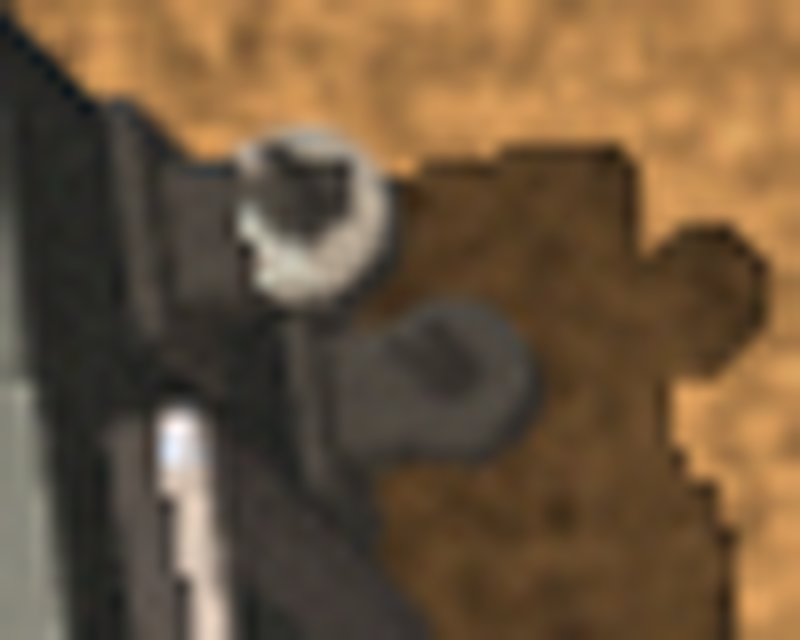

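```bash
python3 - <<'E'
from h import *
f=lambda p:(np.array(p)+.5)/16-.5+np.array((232,162))
print('up',atz('top',f((315,215)),143),'low',atz('top',f((455,380)),53))
# pin tip (shaft top) upper guess
# from machine corners
C=np.array([[543,129.8],[348.2,93.2],[507.1,323.4],[312.6,286.8]]);c=C.mean(0)
yaw=1.754; Rz=lambda a:np.array([[np.cos(a),-np.sin(a)],[np.sin(a),np.cos(a)]])
print('centre',c, ((C-c)@Rz(yaw)).round(1))
from rig import env
s=env.state();Rm=R.from_quat(s['ee_rot']).as_matrix();print(Rm.round(3), s['position'])
# pin in machine frame from observed
print((atz('top',f((315,215)),143)[:2]-c)@Rz(yaw),(atz('top',f((455,380)),53)[:2]-c)@Rz(yaw))
for k in('top',):
  print(proj(k,[[558,116,143],[558,116,169],[558,116,53],[558,116,79]]))
E
```

```text
up [533.05782857 106.39806033 143.        ] low [532.62406875 107.37652483  53.        ]
centre [427.725 208.3  ] [[-98.2 -99. ]
 [-98.7  99.2]
 [ 98.7 -99. ]
 [ 98.2  98.9]]
[[-0.001 -0.975  0.223]
 [-0.002  0.223  0.975]
 [-1.     0.    -0.002]] [122.46898382 535.76954632 204.60526176]
[-119.38621416  -85.00554071] [-118.34510157  -84.75729703]
[[246.68658508 161.69223549]
 [243.48535066 157.91197674]
 [256.33035912 173.0803303 ]
 [253.74973795 170.03293844]]
```

Emit:
jog_arm(motion=[-0.04,0,0,0.145,0,0,0,-0.04,0,0,0.145,0,0,0,-0.04,0,0,0.145,0,0,0,-0.04,0,0,0.145,0,0,0,-0.04,0,0,0.145,0,0,0], grip_force=40)

```text
clock: 0.65
position: [122.5, 535.8, 406.8]
ee_rot: [-0.214, 0.674, 0.214, 0.674]
wrist_force: [0.6, 0.9, -0.7]
opening: 94.0
```

```bash
cat >> h.py <<'E'
def st(target=None,ang=None):
    from rig import env
    s=env.state();M=R.from_quat(s['ee_rot']).as_matrix();a=np.arctan2(M[1,2],M[0,2])
    print('t%.2f'%s['clock'],'pos',s['position'].round(1),'zang',a.round(4),'tilt x',M[:,0].round(4),'F',s['wrist_force'].round(1),'T',s['wrist_torque'].round(2),'op',round(s['opening'],1))
    if target is not None: 
        print('tool shift mm',(M.T@(np.array(target)-s['position'])).round(1))
    if ang is not None: print('ax',round(a-ang,4))
    return s,M
E
python3 - <<'E'
from h import *
from rig import eyes
s,M=st([562.5,-284,400],0.1485)
print(s['joint_pos'].round(3))
m=eyes.camera_model('wrist');Rm=R.from_rotvec(m['rvec']).as_matrix();o=-Rm.T@m['tvec']
print('cam in tool',M.T@(o-s['position']),'axes in tool\n',(M.T@Rm.T).round(3))
E
```

```text
t0.65 pos [122.5 535.8 406.8] zang 0.6151 tilt x [-2.e-04 -4.e-04 -1.e+00] F [ 0.6  0.9 -0.7] T [-0.01  0.01 -0.08] op 94.0
tool shift mm [   7.  -923.5 -113.7]
ax 0.4666
[1.243 0.14  0.912 0.    2.09  0.628]
cam in tool [-179.12459129   79.66507607   -0.68705581] axes in tool
 [[ 0.    -0.271  0.962]
 [ 0.001 -0.962 -0.271]
 [ 1.     0.001  0.   ]]
```

Emit:
jog_arm(motion=[0,0,0,0.1166,0,0,0,0,0,0,0.1167,0,0,0,0,0,0,0.1167,0,0,0,0,0,0,0.1166,0,0,0])

```text
clock: 1.05
position: [122.6, 536.2, 405.1]
ee_rot: [-0.053, 0.705, 0.053, 0.705]
wrist_force: [0.4, 0.3, -0.3]
opening: 94.0
```

```bash
python3 - <<'E'
from h import *
st([562.5,-284,350],0.1485)
E
```

```text
t1.05 pos [122.6 536.2 405.1] zang 0.1496 tilt x [-2.e-04 -7.e-04 -1.e+00] F [ 0.4  0.3 -0.3] T [-0.02  0.05 -0.01] op 94.0
tool shift mm [  55.6 -876.5  312.8]
ax 0.0011
```

Emit:
jog_arm(motion=[0,-0.0438,0.0156,0,0,0,0,0,-0.0438,0.0156,0,0,0,0,0,-0.0438,0.0156,0,0,0,0,0,-0.0438,0.0156,0,0,0,0,0,-0.0438,0.0156,0,0,0,0])

```text
clock: 1.55
position: [233.7, 330.0, 405.2]
ee_rot: [-0.055, 0.705, 0.055, 0.705]
wrist_force: [1.1, -0.8, 1.1]
opening: 93.9
```

Emit:
jog_arm(motion=[0,-0.0438,0.0156,0,0,0,0,0,-0.0438,0.0156,0,0,0,0,0,-0.0438,0.0156,0,0,0,0,0,-0.0438,0.0156,0,0,0,0,0,-0.0438,0.0156,0,0,0,0])

```text
clock: 2.05
position: [344.4, 125.6, 405.4]
ee_rot: [-0.055, 0.705, 0.055, 0.705]
wrist_force: [1.6, 0.1, -0.5]
opening: 94.1
```

Emit:
jog_arm(motion=[0,-0.0438,0.0156,0,0,0,0,0,-0.0438,0.0156,0,0,0,0,0,-0.0438,0.0156,0,0,0,0,0,-0.0438,0.0156,0,0,0,0,0,-0.0438,0.0156,0,0,0,0])

```text
clock: 2.55
position: [455.3, -79.0, 405.3]
ee_rot: [-0.054, 0.705, 0.054, 0.705]
wrist_force: [0.7, 0.5, 1.1]
opening: 94.0
```

```bash
python3 - <<'E'
from h import *
st([562.5,-284,300],0.1485)
E
```

```text
t2.55 pos [455.3 -79.  405.3] zang 0.1539 tilt x [ 0.e+00  3.e-04 -1.e+00] F [0.7 0.5 1.1] T [-0.07  0.02 -0.02] op 94.0
tool shift mm [ 105.2 -219.    74.5]
ax 0.0054
```

Emit:
jog_arm(motion=[0.015,-0.0438,0.0149,0,0,0,0,0.015,-0.0438,0.0149,0,0,0,0,0.015,-0.0438,0.0149,0,0,0,0,0.015,-0.0438,0.0149,0,0,0,0,0.015,-0.0438,0.0149,0.001,0,0,0])

```text
clock: 3.05
position: [562.6, -283.7, 329.2]
ee_rot: [-0.054, 0.705, 0.054, 0.705]
wrist_force: [0.6, 0.5, 0.6]
opening: 94.2
```

Emit:
jog_arm(motion=[0,0,0,0,0,0,0,0,0,0,0,0,0,0])

```text
clock: 3.25
position: [562.0, -282.7, 327.6]
ee_rot: [-0.052, 0.707, 0.055, 0.704]
wrist_force: [-0.9, 0.3, 1.1]
opening: 94.0
```

```bash
cat >> h.py <<'E'
def wproj(m,P):
    Rm=R.from_rotvec(m['rvec']).as_matrix(); q=np.asarray(P,float).reshape(-1,3)@Rm.T+np.array(m['tvec'])
    r=np.hypot(q[:,0],q[:,1]);th=np.arctan2(r,q[:,2])
    return np.c_[m['cx']+m['fx']*th*q[:,0]/np.maximum(r,1e-9),m['cy']+m['fx']*th*q[:,1]/np.maximum(r,1e-9)]
def wray(m,uv):
    Rm=R.from_rotvec(m['rvec']).as_matrix(); d=np.array([uv[0]-m['cx'],uv[1]-m['cy']])/m['fx'];th=np.linalg.norm(d)
    v=np.r_[np.sin(th)*d/max(th,1e-9),np.cos(th)]
    return -Rm.T@np.array(m['tvec']),Rm.T@v
def watz(m,uv,z):
    o,d=wray(m,uv);return o+d*(z-o[2])/d[2]
def snap(cam,name):
    from rig import eyes
    m=eyes.camera_model(cam); im=eyes.read_camera(cam); cv2.imwrite(f'pics/{name}.png',cv2.cvtColor(im,cv2.COLOR_RGB2BGR)); 
    import pickle; pickle.dump(m,open(f'pics/{name}.pkl','wb')); return m
def ld(name):
    import pickle; return pickle.load(open(f'pics/{name}.pkl','rb'))
E
python3 - <<'E'
from h import *
st([562.5,-284,119],0.1485)
m=snap('wrist','w1')
print(wproj(m,[[550.5,-203,138],[550.5,-203,48],[558.3,-220.3,158],[547.9,-220.8,158],[577.3,-347.7,158],[566.6,-347.5,158]]).round(1))
E
```

```text
t3.25 pos [ 562.  -282.7  327.6] zang 0.152 tilt x [-0.0044  0.0032 -1.    ] F [-0.9  0.3  1.1] T [-0.01  0.08 -0.01] op 94.0
tool shift mm [208.6  -2.2   1.1]
ax 0.0035
[[319.1 113.5]
 [318.9 113.9]
 [323.7 129.7]
 [314.4 128.7]
 [322.6 237.2]
 [313.9 235.9]]
```

View pics/w1.png

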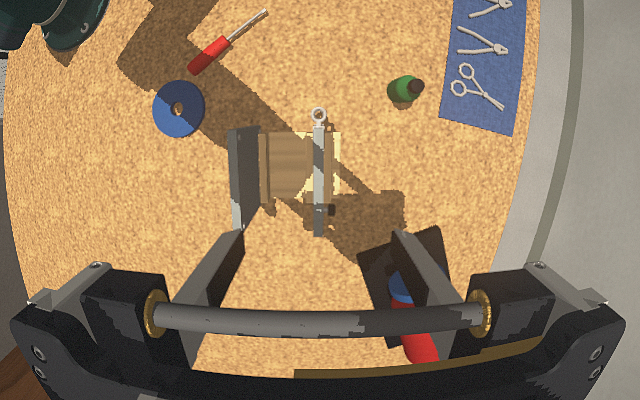

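```bash
python3 - <<'E'
from h import *
crop('pics/w1.png','pics/w1c.png',270,95,100,150,4)
E
```

```text
(no output)
```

View pics/w1c.png

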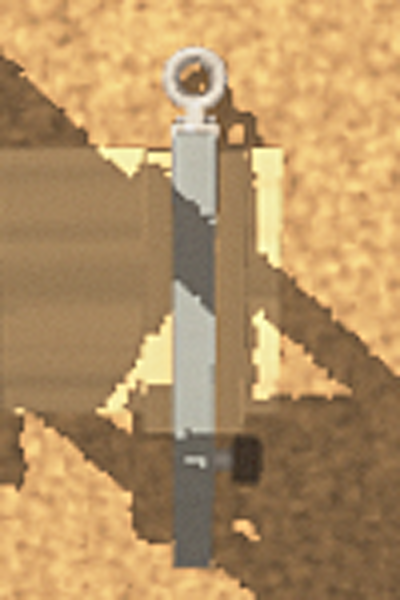

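Emit:
jog_arm(motion=[0.042,-0.001,0,0,0,0,0,0.042,0,0,0,0,0,0,0.042,0,0,0,0,0,0,0.042,0,0,0,0,0,0,0.032,0,0,0,0,0,0])

```text
clock: 3.8
position: [561.8, -281.0, 130.5]
ee_rot: [-0.055, 0.705, 0.055, 0.705]
wrist_force: [0.7, 0.8, 0.3]
opening: 94.1
```

```bash
python3 - <<'E'
from h import *
st([562.3,-284,119],0.149)
m=snap('wrist','w2')
print(wproj(m,[[550.5,-203,138],[550.5,-203,48],[558.3,-220.3,158],[547.9,-220.8,158]]).round(1))
E
```

```text
t3.80 pos [ 561.8 -281.   130.5] zang 0.1553 tilt x [ 1.4e-03 -5.0e-04 -1.0e+00] F [0.7 0.8 0.3] T [-0.1   0.08  0.02] op 94.1
tool shift mm [11.5 -3.1 -0. ]
ax 0.0063
[[320.2 114.9]
 [319.  114.5]
 [330.8 152.3]
 [309.8 150. ]]
```

View pics/w2.png

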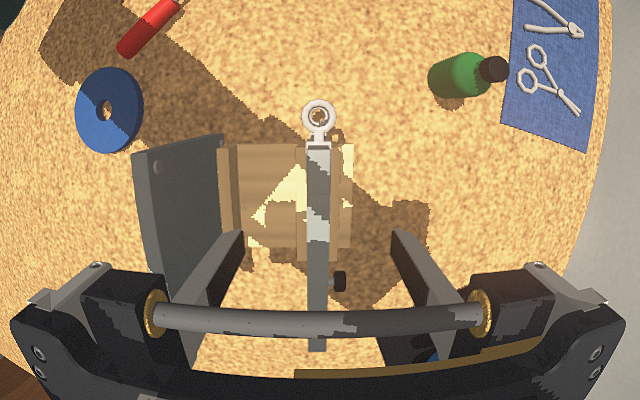

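Emit:
jog_arm(motion=[0.0115,-0.003,0,0.004,0,0,0,0,0,0,0,0,0,0.5,0,0,0,0,0,0,1,0,0,0,0,0,0,1,0,0,0,0,0,0,1], grip_force=40)

```text
clock: 4.35
position: [563.6, -286.4, 121.0]
ee_rot: [-0.053, 0.704, 0.052, 0.706]
wrist_force: [-0.3, -0.5, -0.1]
opening: 65.5
```

Emit:
jog_arm(motion=[0,0,0,0,0,0,1,0,0,0,0,0,0,1,0,0,0,0,0,0,1])

```text
clock: 4.65
position: [562.8, -285.9, 119.0]
ee_rot: [-0.053, 0.705, 0.053, 0.705]
wrist_force: [0.2, 0.5, -0.2]
opening: 41.6
```

```bash
python3 - <<'E'
from h import *
st([562.3,-284,119],0.149)
m=snap('wrist','w3')
E
```

```text
t4.65 pos [ 562.8 -285.9  119. ] zang 0.1494 tilt x [-0.e+00  1.e-04 -1.e+00] F [ 0.2  0.5 -0.2] T [-0.08  0.03 -0.04] op 41.6
tool shift mm [-0.   2.  -0.2]
ax 0.0004
```

View pics/w3.png

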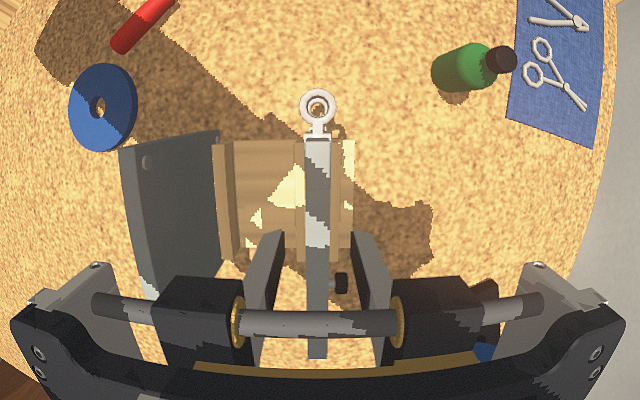

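Emit:
jog_arm(motion=[0,0,0,0,0,0,1,0,0,0,0,0,0,1,0,0,0,0,0,0,1,0,0,0,0,0,0,1,0,0,0,0,0,0,1])

```text
clock: 5.2
position: [562.8, -285.9, 118.9]
ee_rot: [-0.053, 0.705, 0.053, 0.705]
wrist_force: [0.7, -0.3, -0.4]
opening: 11.8
```

Emit:
jog_arm(motion=[0,0,0,0,0,0,1,0,0,0,0,0,0,1])

```text
clock: 5.4
position: [562.8, -285.9, 118.9]
ee_rot: [-0.053, 0.705, 0.053, 0.705]
wrist_force: [-0.3, 0.6, -1.0]
opening: 11.9
```

```bash
python3 - <<'E'
from h import *
st([562.3,-284,119],0.149)
m=snap('wrist','w4')
E
```

```text
t5.40 pos [ 562.8 -285.9  118.9] zang 0.1494 tilt x [ 0.e+00  1.e-04 -1.e+00] F [-0.3  0.6 -1. ] T [-0.02  0.01  0.01] op 11.9
tool shift mm [-0.1  1.9 -0.2]
ax 0.0004
```

View pics/w4.png

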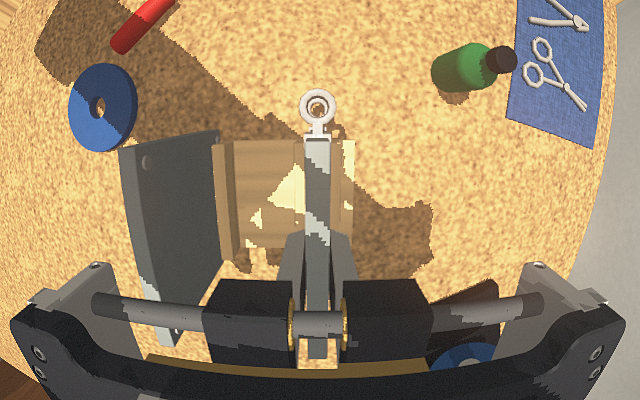

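Emit:
jog_arm(motion=[-0.01,0,0,0,0,0,1,-0.015,0,0,0,0,0,1,-0.015,0,0,0,0,0,1,-0.015,0,0,0,0,0,1,-0.013,0,0,0,0,0,1])

```text
clock: 5.95
position: [563.2, -286.2, 189.5]
ee_rot: [-0.053, 0.704, 0.052, 0.706]
wrist_force: [-0.5, -0.5, -3.3]
opening: 11.8
```

Emit:
jog_arm(motion=[0,0,0,0,0,0,1,0,0,0,0,0,0,1])

```text
clock: 6.15
position: [562.9, -286.0, 187.5]
ee_rot: [-0.053, 0.705, 0.053, 0.705]
wrist_force: [0.0, 0.2, -2.6]
opening: 11.5
```

```bash
python3 - <<'E'
from h import *
print('bottle',atz('top',(383,130),0))
st([532.9+81*.1485,107-81*.989,187],0.149)
m=snap('wrist','w5');snap('side','s5');snap('top','t5')
crop('pics/s5.png','pics/s5c.png',240,50,140,150,4)
crop('pics/t5.png','pics/t5c.png',395,120,150,130,4)
E
```

```text
bottle [ 669.93642688 -147.65803945    0.        ]
t6.15 pos [ 562.9 -286.   187.5] zang 0.1494 tilt x [ 8.e-04 -5.e-04 -1.e+00] F [ 0.   0.2 -2.6] T [-0.12  0.06 -0.02] op 11.5
tool shift mm [  0.4 312.1  28.8]
ax 0.0004
```

View pics/w5.png

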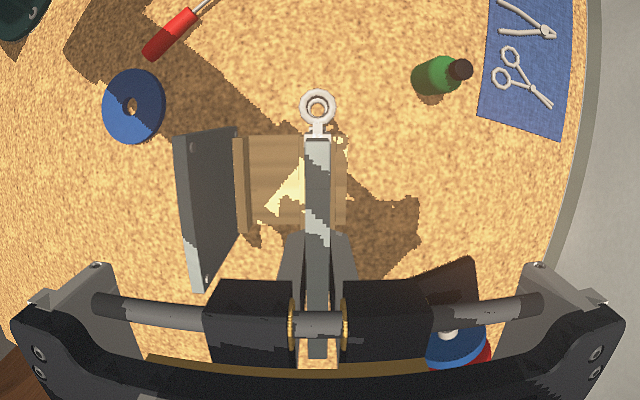

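View pics/s5c.png

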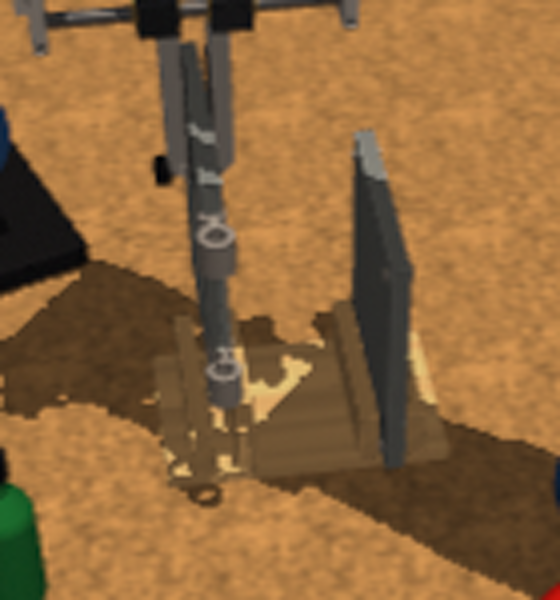

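View pics/t5c.png

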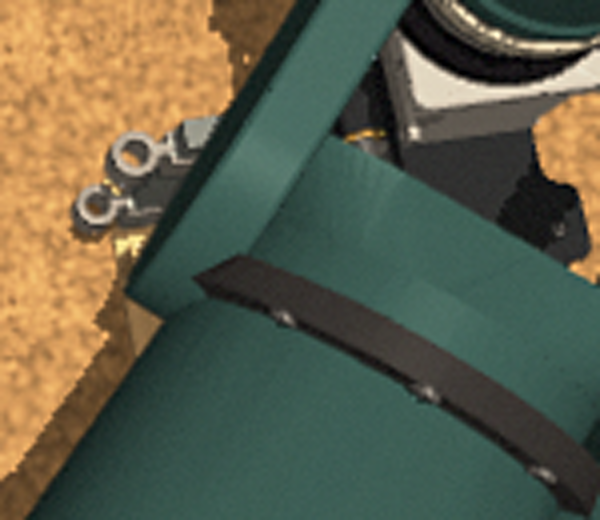

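```bash
python3 - <<'E'
from h import *
f=lambda p,o:(np.array(p)+.5)/4-.5+np.array(o)
U,r=tri({'side':f((216,236),(240,50)),'top':f((135,155),(395,120))});print(U,r)
L,r=tri({'side':f((224,372),(240,50)),'top':f((97,206),(395,120))});print(L,r)
s,M=st()
T=np.array([532.9,107])
mean=(U+L)[:2]/2; print(mean, 'move', T-mean, 'tool', M.T@np.r_[T-mean,0])
m=ld('w5'); print(wproj(m,[np.r_[mean,206],np.r_[mean,116]]))
E
```

```text
[ 550.08632605 -203.45111468  205.4034603 ] {'side': array([0.2, 0.1]), 'top': array([ 0.1, -0.3])}
[ 550.27782498 -203.5624649   113.55850487] {'side': array([0.1, 0. ]), 'top': array([ 0. , -0.1])}
t6.30 pos [ 562.2 -285.6  185.6] zang 0.1494 tilt x [-0.002   0.0013 -1.    ] F [-0.3  0.1 -1.9] T [-0.1   0.05  0.04] op 11.6
[ 550.18207552 -203.50678979] move [-17.28207552 310.50678979] tool [  0.45067677 309.62073831  29.11927096]
[[318.21230411 105.87026621]
 [317.74167099 108.69257049]]
```

Emit:
jog_arm(motion=[0,0.03,0.006,0,0,0,1,0,0.04,0.006,0,0,0,1,0,0.04,0.006,0,0,0,1,0,0.04,0.006,0,0,0,1,0,0.04,0.005,0,0,0,1])

```text
clock: 6.8
position: [562.5, -92.1, 185.8]
ee_rot: [-0.052, 0.706, 0.053, 0.705]
wrist_force: [0.4, 1.1, -2.6]
opening: 11.7
```

Emit:
jog_arm(motion=[0,0.04,0,0,0,0,1,0,0.025,0,0,0,0,1,0,0.01,0,0,0,0,1,0,0,0,0,0,0,1,0,0,0,0,0,0,1])

```text
clock: 7.3
position: [552.1, -20.6, 186.6]
ee_rot: [-0.053, 0.705, 0.052, 0.705]
wrist_force: [0.9, -0.3, -2.4]
opening: 11.8
```

```bash
python3 - <<'E'
from h import *
st()
m=snap('wrist','w6');snap('top','t6')
crop('pics/t6.png','pics/t6c.png',200,130,160,120,5)
P=[532.9,107]
print('pin feet/tips',wproj(m,[P+[143],P+[169],P+[53],P+[79]]))
E
```

```text
t7.30 pos [552.1 -20.6 186.6] zang 0.1487 tilt x [-4.e-04 -9.e-04 -1.e+00] F [ 0.9 -0.3 -2.4] T [-0.15 -0.    0.  ] op 11.8
pin feet/tips [[318.40027688  45.78578423]
 [318.53928522  37.15428003]
 [318.09405184  64.93685041]
 [318.16311302  60.60138379]]
```

View pics/w6.png

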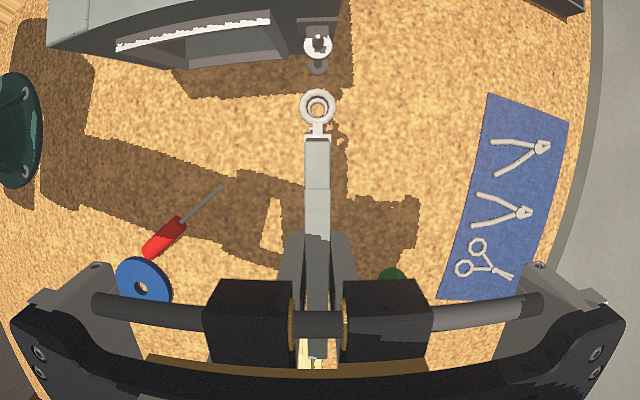

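View pics/t6c.png

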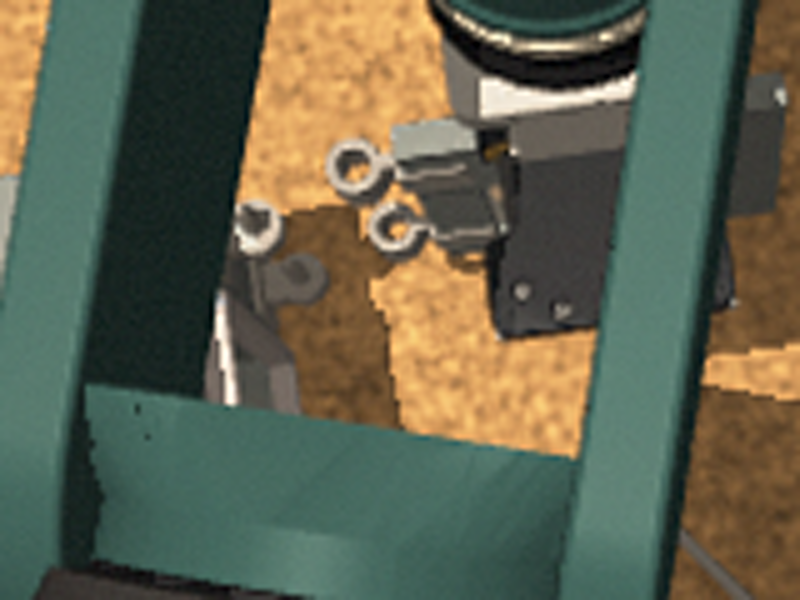

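Emit:
jog_arm(motion=[0,0.015,0,0,0,0,1,0,0.015,0,0,0,0,1,0,0.01,0,0,0,0,1,0,0.005,0,0,0,0,1,0,0,0,0,0,0,1])

```text
clock: 7.9
position: [545.2, 26.0, 187.1]
ee_rot: [-0.053, 0.705, 0.053, 0.705]
wrist_force: [0.7, -0.0, -1.4]
opening: 11.5
```

Emit:
jog_arm(motion=[0,0,0,0,0,0,1])

```text
clock: 8.0
position: [545.3, 25.1, 187.0]
ee_rot: [-0.053, 0.705, 0.053, 0.705]
wrist_force: [-0.0, 0.9, -2.8]
opening: 11.5
```

```bash
python3 - <<'E'
from h import *
st([545.5,24.6,186.5])
m=snap('wrist','w7');snap('top','t7')
crop('pics/t7.png','pics/t7c.png',215,140,100,80,8)
crop('pics/w7.png','pics/w7c.png',280,70,80,60,10)
P=[532.9,107]
print('pin feet/tips',wproj(m,[P+[143],P+[169],P+[53],P+[79]]).round(1))
E
```

```text
t8.00 pos [545.3  25.1 187. ] zang 0.1499 tilt x [ 2.e-04 -4.e-04 -1.e+00] F [-0.   0.9 -2.8] T [-0.08  0.1  -0.  ] op 11.5
tool shift mm [ 0.5 -0.5  0.1]
pin feet/tips [[318.3 108.9]
 [318.4 108.3]
 [317.9 110.3]
 [318.  110. ]]
```

View pics/w7c.png

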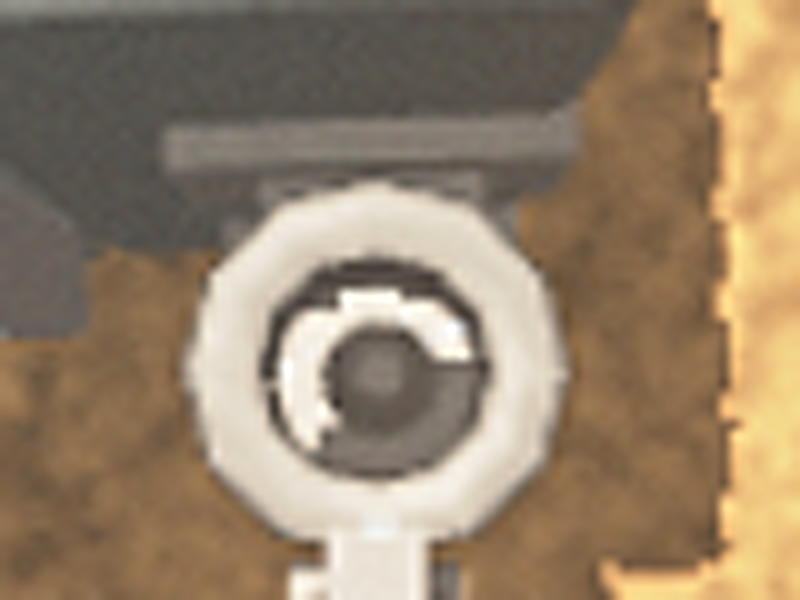

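View pics/t7c.png

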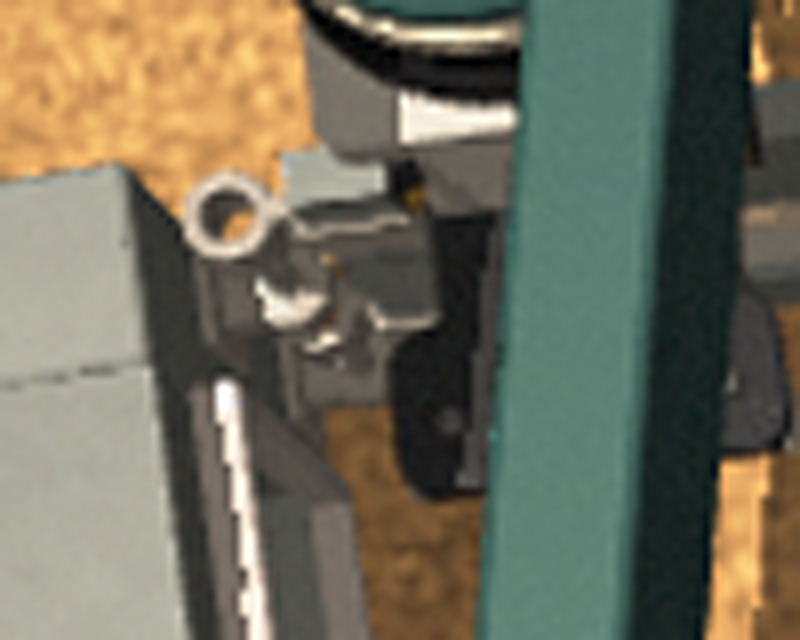

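```bash
python3 - <<'E'
from h import *
m=ld('w7'); f=lambda p:(np.array(p)+.5)/10-.5+np.array((280,70))
a=watz(m,f((377,362)),206.5);b=watz(m,f((380,378)),165);c=watz(m,f((376,368)),184.5)
s,M=st()
print(a,c,b,'need shift tool from rim',M.T@(b-a),'from bore bottom',M.T@(b-c))
E
```

```text
t8.10 pos [545.4  24.7 187. ] zang 0.1492 tilt x [ 1.e-04 -2.e-04 -1.e+00] F [ 0.4  0.  -2.9] T [-0.09  0.01  0.04] op 11.7
[532.04426046 107.53194337 206.5       ] [531.96501191 107.74042665 184.5       ] [532.24883589 107.59937231 165.        ] need shift tool from rim [41.5000118   0.04500751  0.20830928] from bore bottom [19.50006285 -0.17756945  0.25781865]
```

Emit:
jog_arm(motion=[0.006,0,0.0002,0,0,0,1,0.005,0,0,0,0,0,1,0.004,0,0,0,0,0,1,0.003,0,0,0,0,0,1,0.003,0,0,0,0,0,1])

```text
clock: 8.6
position: [545.4, 24.9, 165.5]
ee_rot: [-0.053, 0.705, 0.053, 0.705]
wrist_force: [0.4, 0.5, -3.1]
opening: 11.6
```

```bash
python3 - <<'E'
from h import *
st()
m=snap('wrist','w8')
crop('pics/w8.png','pics/w8c.png',280,70,80,60,10)
E
```

```text
t8.60 pos [545.4  24.9 165.5] zang 0.1492 tilt x [-5.e-04  1.e-04 -1.e+00] F [ 0.4  0.5 -3.1] T [-0.11  0.07  0.01] op 11.6
```

View pics/w8c.png

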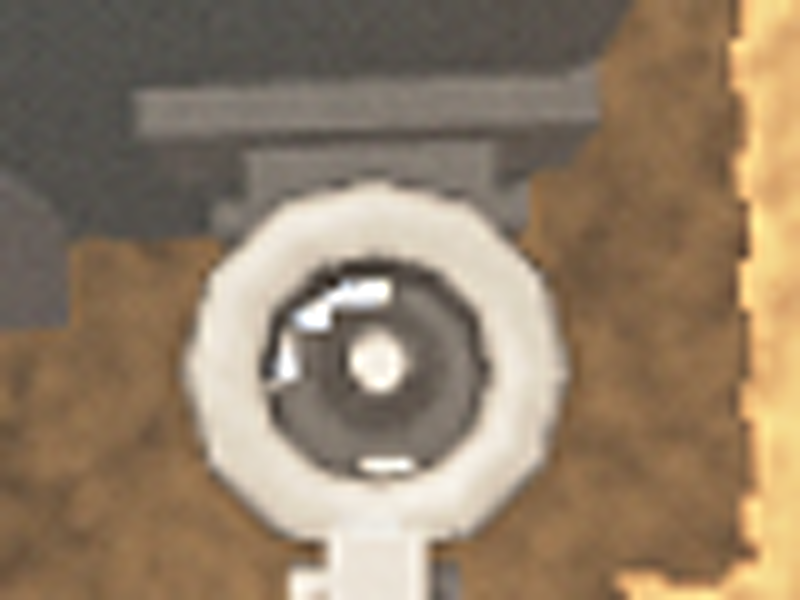

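Emit:
jog_arm(motion=[0.003,0,0,0,0,0,1,0.003,0,0,0,0,0,1,0.003,0,0,0,0,0,1,0.003,0,0,0,0,0,1,0.003,0,0,0,0,0,1])

```text
clock: 9.15
position: [545.5, 25.0, 150.7]
ee_rot: [-0.053, 0.705, 0.053, 0.705]
wrist_force: [0.7, -0.0, -2.4]
opening: 11.6
```

Emit:
jog_arm(motion=[0.001,0,0,0,0,0,1,0.001,0,0,0,0,0,1])

```text
clock: 9.35
position: [545.5, 25.0, 148.8]
ee_rot: [-0.053, 0.705, 0.053, 0.705]
wrist_force: [-0.4, -0.6, -2.7]
opening: 11.8
```

```bash
python3 - <<'E'
from h import *
st()
E
```

```text
t9.35 pos [545.5  25.  148.8] zang 0.1494 tilt x [-1.e-04  1.e-04 -1.e+00] F [-0.4 -0.6 -2.7] T [-0.05  0.07 -0.01] op 11.8
```

Emit:
jog_arm(motion=[0.001,0,0,0,0,0,1,0.001,0,0,0,0,0,1])

```text
clock: 9.55
position: [545.6, 25.0, 147.1]
ee_rot: [-0.053, 0.705, 0.053, 0.705]
wrist_force: [0.1, -0.2, -2.6]
opening: 11.9
```

Emit:
jog_arm(motion=[0.0005,0,0,0,0,0,1,0.0005,0,0,0,0,0,1])

```text
clock: 9.75
position: [545.5, 25.0, 146.0]
ee_rot: [-0.053, 0.705, 0.053, 0.705]
wrist_force: [-0.1, 0.4, -2.8]
opening: 11.5
```

Emit:
jog_arm(motion=[0.0005,0,0,0,0,0,1,0,0,0,0,0,0,1])

```text
clock: 9.95
position: [545.6, 25.0, 145.8]
ee_rot: [-0.053, 0.705, 0.053, 0.705]
wrist_force: [-0.9, -0.3, -0.9]
opening: 11.9
```

Emit:
jog_arm(motion=[0.0005,0,0,0,0,0,1,0,0,0,0,0,0,1])

```text
clock: 10.15
position: [545.7, 25.0, 145.8]
ee_rot: [-0.053, 0.705, 0.053, 0.705]
wrist_force: [-1.4, -0.8, 1.2]
opening: 11.9
```

Emit:
jog_arm(motion=[0.0005,0,0,0,0,0,1,0,0,0,0,0,0,1])

```text
clock: 10.35
position: [545.8, 25.0, 145.7]
ee_rot: [-0.053, 0.705, 0.053, 0.706]
wrist_force: [-1.2, -0.2, 5.5]
opening: 12.1
```

```bash
python3 - <<'E'
from h import *
st()
m=snap('wrist','w9')
crop('pics/w9.png','pics/w9c.png',260,50,120,100,7)
E
```

```text
t10.35 pos [545.8  25.  145.7] zang 0.1495 tilt x [ 1.5e-03  1.0e-04 -1.0e+00] F [-1.2 -0.2  5.5] T [0.15 0.58 0.14] op 12.1
```

View pics/w9c.png

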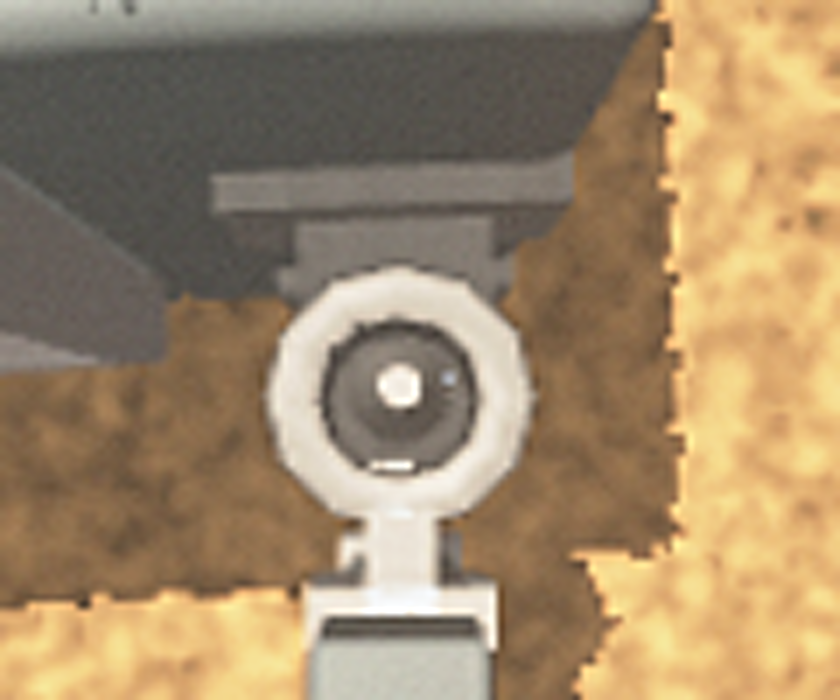

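Emit:
jog_arm(motion=[0,0,0,0,0,0,0.6,0,0,0,0,0,0,0.6,0,0,0,0,0,0,0.6,0,0,0,0,0,0,0.6,0,0,0,0,0,0,0.6])

```text
clock: 10.9
position: [545.5, 25.0, 144.2]
ee_rot: [-0.053, 0.705, 0.053, 0.705]
wrist_force: [0.8, 0.1, 1.0]
opening: 37.5
```

```bash
python3 - <<'E'
from h import *
st()
m=snap('wrist','w10')
E
```

```text
t10.90 pos [545.5  25.  144.2] zang 0.1494 tilt x [-3.e-04  1.e-04 -1.e+00] F [0.8 0.1 1. ] T [-0.08 -0.   -0.01] op 37.5
```

View pics/w10.png

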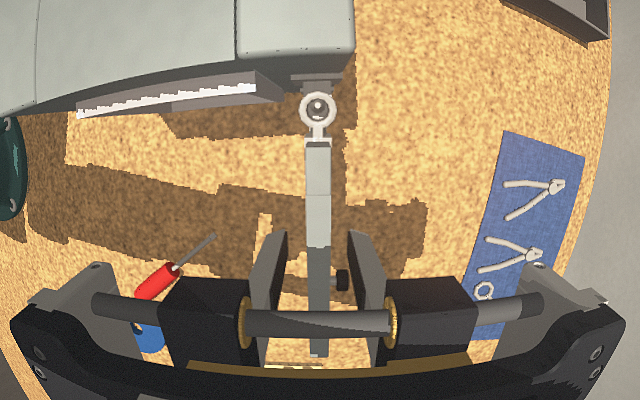

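Emit:
jog_arm(motion=[-0.015,0,0,0,0,0,0.6,-0.03,0,0,0,0,0,0.6,-0.04,0,0,0,0,0,0.6,-0.04,0,0,0,0,0,0.6,-0.04,0,0,0,0,0,0.6])

```text
clock: 11.45
position: [545.3, 25.0, 312.5]
ee_rot: [-0.053, 0.705, 0.053, 0.706]
wrist_force: [0.4, 0.1, -0.1]
opening: 37.3
```

Emit:
jog_arm(motion=[0,-0.04,0,0,0,0,0.6,0,-0.04,0,0,0,0,0.6,0,-0.04,0,0,0,0,0.6,0,-0.04,0,0,0,0,0.6,0,-0.04,0,0,0,0,0.6])

```text
clock: 11.95
position: [575.4, -174.3, 311.0]
ee_rot: [-0.053, 0.704, 0.053, 0.706]
wrist_force: [-0.9, -0.1, 0.6]
opening: 37.2
```

Emit:
jog_arm(motion=[0,-0.04,-0.02,0,0,0,0.6,0,-0.04,-0.02,0,0,0,0.6,0,-0.04,-0.02,0,0,0,0.6,0,0,0,0,0,0,0.6,0,0,0,0,0,0,0.6])

```text
clock: 12.45
position: [533.4, -301.3, 310.2]
ee_rot: [-0.052, 0.705, 0.052, 0.706]
wrist_force: [-1.5, 0.5, 0.3]
opening: 37.4
```

```bash
python3 - <<'E'
from h import *
st()
snap('wrist','w11');snap('top','t11');snap('side','s11')
crop('pics/t11.png','pics/t11c.png',225,140,120,90,6)
crop('pics/s11.png','pics/s11c.png',260,60,160,220,3)
E
```

```text
t12.45 pos [ 533.4 -301.3  310.2] zang 0.1472 tilt x [ 9.e-04  2.e-04 -1.e+00] F [-1.5  0.5  0.3] T [-0.04 -0.03  0.  ] op 37.4
```

View pics/t11c.png

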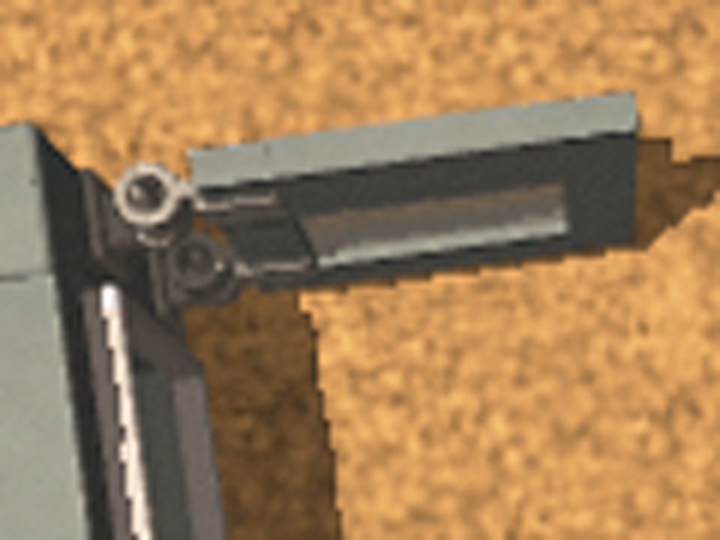

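View pics/s11.png

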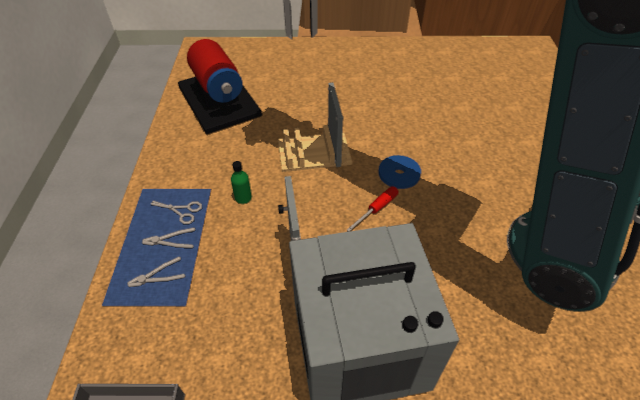

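View pics/t11.png

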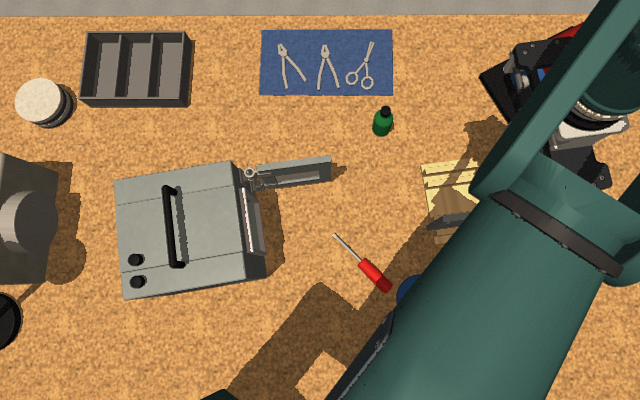

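```bash
python3 - <<'E'
from h import *
f=lambda p,s,o:(np.array(p)+.5)/s-.5+np.array(o)
print(atz('top',f((149,193),6,(225,140)),165),atz('top',f((200,261),6,(225,140)),75))
crop('pics/s11.png','pics/s11d.png',270,165,50,80,8)
st()
E
```

```text
[533.78430436 105.0380438  165.        ] [532.47478843 107.28647583  75.        ]
t12.60 pos [ 534.3 -299.2  310.3] zang 0.1511 tilt x [ 1.1e-03 -1.0e-04 -1.0e+00] F [-0.   1.1 -0.3] T [-0.09  0.03  0.01] op 37.6
```

View pics/s11d.png

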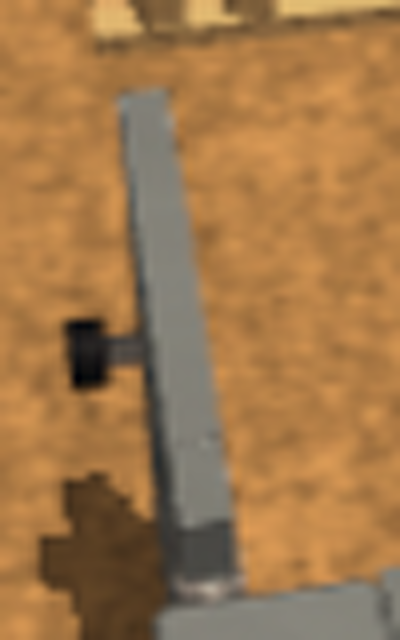

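```bash
python3 - <<'E'
from h import *
f=lambda p,s,o:(np.array(p)+.5)/s-.5+np.array(o)
sd=lambda p:f(p,8,(270,165)); tp=lambda p:f(p,6,(225,140))
for n,a,b in(('far+x',(119,97),(633,92)),('far-x',(166,90),(635,132)),('near+x',(172,525),(190,152)),('near-x',(229,519),(192,188))):
    print(n,tri({'side':sd(a),'top':tp(b)})[0].round(1))
from rig import order
E
```

```text
far+x [561.8 -38.2 178.8]
far-x [550.3 -39.2 179.9]
near+x [542.6  89.2 184.4]
near-x [531.3  88.  185.1]
```

Emit:
jog_arm(motion=[-0.02,0,0,0,0,0,0.6,0,0,0,0,0,0,0.6,0,0,0,0,0,0,0.6,0,0,0,0,0,0,0.6,0,0,0,0,0,0,0.6])

```text
clock: 13.1
position: [533.8, -299.9, 328.5]
ee_rot: [-0.053, 0.706, 0.053, 0.705]
wrist_force: [0.4, -0.5, -0.3]
opening: 37.4
```

```bash
python3 - <<'E'
from h import *
from rig import order
st()
snap('top','t12');snap('side','s12')
a=cv2.imread('pics/t11.png').astype(int);b=cv2.imread('pics/t12.png').astype(int)
print(np.abs(a-b)[140:230,225:345].max(), np.abs(a-b)[140:230,225:345].mean())
a=cv2.imread('pics/side0.png').astype(int);b=cv2.imread('pics/s12.png').astype(int)
print('cover area diff',np.abs(a-b)[80:118,325:345].mean())
print(order.sign_off())
E
```

```text
t13.10 pos [ 533.8 -299.9  328.5] zang 0.15 tilt x [-0.0012  0.001  -1.    ] F [ 0.4 -0.5 -0.3] T [-0.04  0.04  0.  ] op 37.4
87 1.468888888888889
cover area diff 18.609649122807017
the job is handed in; nothing more can be done
None
```

```bash
python3 - <<'E'
from h import *
a=cv2.imread('pics/t11.png')[140:230,225:345];b=cv2.imread('pics/t12.png')[140:230,225:345]
print(cv2.phaseCorrelate(cv2.cvtColor(a,6).astype(np.float64),cv2.cvtColor(b,6).astype(np.float64)))
c=np.vstack([a,b]);c=cv2.resize(c,None,fx=3,fy=3)
s=np.vstack([cv2.imread('pics/side0.png')[70:180,260:370],cv2.imread('pics/s12.png')[70:180,260:370]]);s=cv2.resize(s,(270,540))
cv2.imwrite('pics/cmp.png',np.hstack([c,s]))
E
```

```text
((0.00338057220520227, 0.0007936452311270159), 0.9942501568771221)
```

View pics/cmp.png

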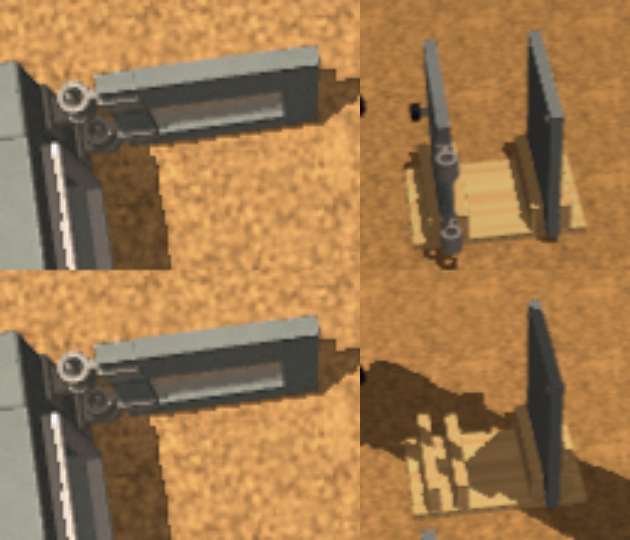

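I lifted the door out of the rack by its top band and lowered it over both hinge pins, steering by the wrist camera looking down through the tubes. It touched the brackets with about 5 N. I then let go, backed the arm away and handed in at about 13 s of the 54 s allowed.

**Last checks**
- **Seating:** the door's top edge near the hinge measured about 185 mm, which is the expected height when hung. The lower tube's axis was within about 1 mm of its pin. The top rim of the upper tube read about 2 mm off its pin.
- **At rest and clear:** the last two top pictures, about 0.6 s apart, show the door shifted by less than 0.01 px. The gripper was far from the door and above the rack, with no force on the wrist.
- **Cover:** it looks unmoved by eye. My simple pixel comparison of the cover area gave a difference of 18.6 grey levels. I put that down to the arm's shadow, judging from the pictures, and I only looked after handing in.

**One disagreement:** the far end of the door's top edge read about 5 mm lower than the hinge end, a lean of about 0.03 to 0.04 rad. I think this is the door sagging within the play between tubes and pins, which allows about 0.03 rad. It is within the 0.06 rad limit but not zero.

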